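# Load a spice canister into the sprung lane past its one-way flap

## Task

Put the canister with the blue lid into the spring-fed lane: grip it, stand it in the open mouth and slide it upright along the lane, so that it pushes the orange one-way flap open and the flap shuts fully behind it while you still have it firmly gripped. Then ease it back, gently, until it rests against the shut flap, and only then let go: the spring must not throw it back against the flap, nor may you ram it or press it hard anywhere. Leave the other things on the table where they are.

Things in the scene. Friction and masses are not known exactly. Their poses are not given: they have to be found in the camera images.
- blue_tin: the canister to load: round steel canister with a blue lid, 58 mm across, 130 mm tall, 0.2 to 0.31 kg, standing on the table to the right or left of the lane. Origin at the centre of its underside, z up its axis. Rigid; grip it across its diameter from above, above the lane's walls and flap.
- rack: the spring-fed lane: a fixed metal trough 360 mm long, open at the top and at its near end. Origin at table height on the lane's centre line, at the middle setting of the flap's hinge; x runs from the mouth inwards, y to the left, z up. Floor top (slippery white nylon strips) 4 mm above the table, walls 46 mm high. The guides stand 62 mm apart (y -31 to +31): a canister has 2 mm play on each side.
- lane_mouth (a point): centre of the lane's mouth on its floor, at x = -75 mm of the lane: here the straight guides begin; before it the guides flare to 86 mm and the floor reaches 26 mm nearer. A canister stood with its axis 10 to 22 mm inside this point is between the guides and still clear of the shut flap.
- hinge_mid (a point): on the lane's floor at its left, x 0, y +39 mm: the foot of the flap's hinge post if its clamp were at the middle setting. Post and flap are really set up to 15 mm nearer or farther along x; this is not measured. Post top 76 mm, clamp and knob out to y +62 mm and below 52 mm above the table. Beside the flap the left panel stands back to y +45 mm, so that the flap can fold away.
- flap (a joint): swing of the orange flap, rad: 0 shut, square across the lane; grows to 1.5 as it folds inwards against its spring (1 to 3 N at a canister); it cannot swing towards the mouth. 46 mm long, 3 mm thick, 10 to 72 mm above the table. A canister with its axis 68 mm beyond the hinge post has cleared it and it snaps shut; at rest on the shut flap the axis is 31 mm beyond the post.
- follower (a joint): travel of the spring follower (blue paddle, y -27 to +1 mm of the lane, 7 to 106 mm above the table), m: 0 at its front rest, its face at x = +42 mm of the lane; up to 0.150 pushed inwards. Its spring pushes towards the mouth with 6 N at 0, 0.25 N more for each 10 mm.
- orange_tin: bystander: the same canister with an orange lid, 58 mm across, 130 mm tall, standing loose on the table on the lane's other side. Origin at the centre of its underside.
- sauce: bystander: amber sauce bottle with a red cap, 56 mm across, 190 mm tall, loose. Origin at the centre of its underside.
- bowl: bystander: green bowl, 130 mm across, 55 mm tall, loose. Origin at the centre of its underside.
- tub: bystander: orange food tub with a yellow lid, 108 x 148 mm, 60 mm tall, loose. Origin at the centre of its underside.
- mug: bystander: white mug, 72 mm across, 80 mm tall, loose. Origin at the centre of its underside.
- spatula: bystander: spatula 240 mm long lying on the table in front of the arm, loose. Origin at its middle.
There are look-alikes about, which are no part of the job. Leave any green look-alike of the blue_tin alone.

How it is judged:
By the outcome, as a careful person would: the job done as asked, in the order asked, and still so for the second after the job is handed in, with the robot touching nothing.
It also fails if it takes over 54 s, if anything falls off the work surface, if the arm or the gripper's body presses on something with over 40 N, if the wrist force passes 120 N, or if a joint passes its speed limit or range.

## Robot

A 6-joint arm with a two-finger parallel gripper is mounted at the origin on the work surface. World frame = base frame: x ahead of the robot, y to its left, z up, the work surface at z = 0. Lengths are in m, angles in rad, forces in N, time in s.
With the tool pointing down it reaches from about 0.35 to 1 m from the base axis. Payload 7.1 kg.
Tool frame: the origin (TCP) lies between the finger pads; the fingertips stand 22 mm ahead of it and the grasp point (between the pads) lies 3 mm ahead of it; z points along the fingers, y is the line along which they close (so a half turn about z gives the same grasp; the last joint's range is limited). The gripper opens to 85 mm and grips with 20 to 120 N. Pads are 22 mm wide; open, the fingers measure 114 mm over their backs; the gripper's body (76 mm by 85 mm) begins 54 mm behind the grasp point. The pads swing forward as they close: fully open they stand 13 mm farther back than shut.
Start: joints at [-1.343, 0.423, 1.63, -0, 1.089, -0.019], TCP at [0.153, -0.606, 0.253] pointing down, gripper open.
Joint ranges: [-3, 3], [-0.9, 2.11], [0.09, 2.58], [-1.31, 4.45], [0.11, 2.69], [-2.54, 2.54]. Speed limits (rad/s): [2.39, 2.39, 3.01, 3.14, 3.14, 3.14].

## Interface

Orientations are given as a rotation vector (axis times angle).
In Python, from rig import manip gives the robot as it stands. The module is installed in compiled form; this text tells all that it offers. Calls block until the motion is done:
- manip.move_to(position, orientation): joint-space move of the TCP to a pose.
- manip.servo_line(position, orientation=None, rate=0.15): straight line of the TCP; orientation=None keeps the orientation; rate is the mean speed in m/s.
- manip.set_joints(angles): joint-space move.
- manip.command_gripper(opening, f_grip=None): finger opening in m; f_grip is the grip in N (None keeps the last); returns when the fingers have stopped.
- manip.hold(seconds).
- manip.solve_ik(position, orientation): joint angles nearest the present ones, or None.
- manip.camera(name): name is "side" or "top"; returns a dict with "image" (480x640x3 uint8, red, green, blue), "fx", "fy", "cx", "cy" (pixels), "cam_to_world" (4x4, takes a point from camera to world coordinates). Camera axes: x right, y down, z forward; pixel columns grow to the right and rows downward; lengths in m; the calibration is good to about 2 mm. A picture is of the moment at which its call begins. There is no depth.
A pose or a line that the arm cannot do raises manip.IKError and nothing moves.
- manip.sign_off(): hands the job in; it is judged then, once.
Readings, each from a call of its own:
- manip.get_time(): time.
- manip.get_joint_positions(): joint angles.
- manip.get_joint_vel(): joint speeds.
- manip.get_tau(): joint torques, N m.
- manip.get_position(): TCP position.
- manip.get_ee_rot(): TCP orientation.
- manip.get_contact_force(): force on the tool from outside, world axes, zero at the start.
- manip.get_torque(): the same for the moment, N m.
- manip.get_width(): finger opening in m.
- manip.get_grip_force(): force on a finger pad.
Only numpy, scipy, OpenCV 4.12 (cv2) and the standard library are available. Lean on these libraries where they do the work, as an engineer would, in place of code of your own. Each camera call takes 0.05 s, during which the arm holds its last target. There are 200 camera calls.

## Working session

There is one attempt and no reset: what is moved stays moved. The work goes in short steps, each a Python script; the robot and the scene stay as the last script left them, time stands still between calls to the robot, and variables do not carry over. Pictures are saved under pics/ and viewed, at most 10 in all, crops included, and the job is handed in when it is done.

```bash
mkdir -p pics; python3 - <<'E'
from rig import manip
import cv2,numpy as np
for n in("side","top"):
    c=manip.camera(n);cv2.imwrite(f"pics/{n}0.png",c["image"][:,:,::-1])
    print(n,c["fx"],c["fy"],c["cx"],c["cy"]);print(np.round(c["cam_to_world"],4).tolist())
print(manip.get_time(),manip.get_ee_rot(),manip.get_width())
E
```

```text
side 547.0337813632844 547.0337813632844 324.9655435353737 235.56894764823994
[[-0.9827, -0.1282, 0.1336, 0.3412], [-0.1851, 0.6703, -0.7186, 1.0437], [0.0026, -0.7309, -0.6825, 1.0509], [0.0, 0.0, 0.0, 1.0]]
top 508.03504920777704 508.03504920777704 322.26972994780897 244.69821853674446
[[0.0027, -0.9836, 0.1806, 0.3341], [-1.0, -0.0039, -0.0064, 0.0149], [0.007, -0.1806, -0.9835, 1.2918], [0.0, 0.0, 0.0, 1.0]]
0.1 [-3.11629994e+00 -3.86524111e-01  2.26020421e-04] 0.08553976199040475
```

View pics/top0.png

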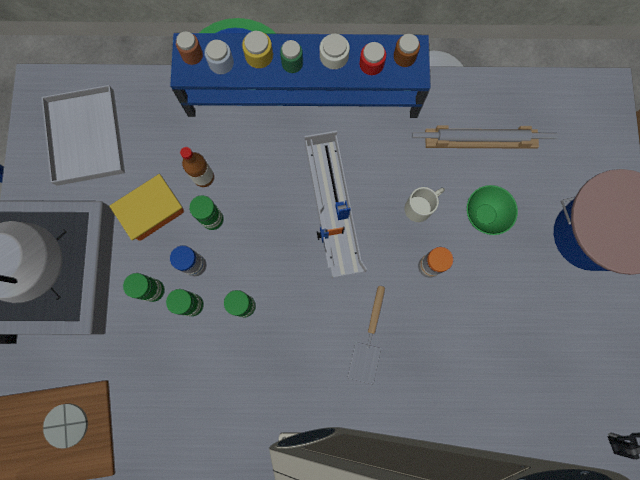

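View pics/side0.png

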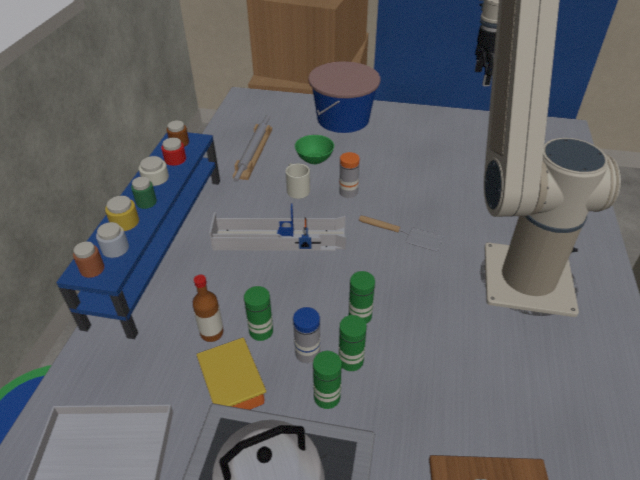

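Top view: the only blue-lidded canister is at (183,258), or (307,320) in the side view. Green lids at (204,207), (238,303), (183,301) and (143,286) are look-alikes, and the orange lid at (437,260) is a bystander. The lane's mouth is near (347,270) and its inner end near (321,137). I'll enlarge both to confirm.

```bash
python3 - <<'E'
import cv2,numpy as np
t=cv2.imread("pics/top0.png");s=cv2.imread("pics/side0.png")
a=cv2.resize(t[120:290,290:390],None,fx=3.5,fy=3.5,interpolation=cv2.INTER_CUBIC)  # 350x595
b=cv2.resize(t[220:310,140:260],None,fx=3.5,fy=3.5,interpolation=cv2.INTER_CUBIC)#420x315
c=cv2.resize(s[195:265,205:355],None,fx=2.8,fy=2.8,interpolation=cv2.INTER_CUBIC)#420x196
o=np.zeros((595,775,3),np.uint8);o[:a.shape[0],:350]=a;o[:315,355:775]=b;o[320:320+c.shape[0],355:355+c.shape[1]]=c
cv2.imwrite("pics/crop1.png",o)
E
```

```text
(no output)
```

View pics/crop1.png

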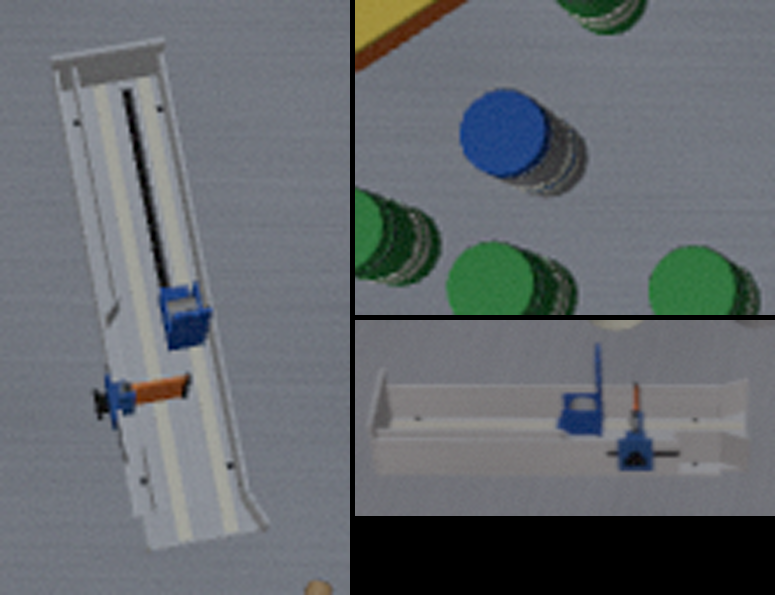

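The crop confirms it: the blue lid is at crop (504,133), top pixel (182.6,258), and the green lids around it are look-alikes. The lane's flap, follower and hinge clamp are clearly visible. Next I'll compute a rough pose and rectify the images into the lane frame.

```bash
cat > vis.py <<'E'
import cv2,numpy as np
from rig import manip
def cam(n):
    c=manip.camera(n);c["K"]=np.array([[c["fx"],0,c["cx"]],[0,c["fy"],c["cy"]],[0,0,1]]);c["T"]=np.array(c["cam_to_world"]);return c
def ray(c,uv,z):
    d=c["T"][:3,:3]@np.linalg.solve(c["K"],[uv[0],uv[1],1]);o=c["T"][:3,3];return (o+d*(z-o[2])/d[2])[:2]
def proj(c,P):
    p=(np.atleast_2d(P)-c["T"][:3,3])@c["T"][:3,:3]@c["K"].T;return p[:,:2]/p[:,2:]
def lane2w(L,p):
    x,y,a=L;R=np.array([[np.cos(a),-np.sin(a)],[np.sin(a),np.cos(a)]]);return np.asarray(p)@R.T+[x,y]
def rect(c,L,z,x0=-.12,x1=.27,w=.07,s=2000):
    # image: u along lane x, v = -y
    q=np.array([[x0,w],[x1,w],[x1,-w],[x0,-w]]);W=lane2w(L,q)
    src=proj(c,np.c_[W,np.full(4,z)]).astype(np.float32)
    n=(int((x1-x0)*s),int(2*w*s));dst=np.float32([[0,0],[n[0],0],n,[0,n[1]]])
    return cv2.warpPerspective(c["image"][:,:,::-1],cv2.getPerspectiveTransform(src,dst),n,flags=cv2.INTER_CUBIC)
def lid(c,lo,hi,near,r=45):
    h=cv2.inRange(cv2.cvtColor(c["image"],cv2.COLOR_RGB2HSV),lo,hi)
    m=np.zeros_like(h);cv2.circle(m,tuple(int(v) for v in near),r,255,-1);h&=m
    n,l,st,ce=cv2.connectedComponentsWithStats(h);i=1+np.argmax(st[1:,4])
    return h,st[i],ce[i]
E
python3 - <<'E'
from vis import *
t=cam("top");s=cam("side")
for c,n in((t,(183,258)),(s,(307,320))):
    h,st,ce=lid(c,(105,120,60),(125,255,255),n,30); print(st,ce,ray(c,ce,.13),ray(c,ce,.12))
cr=lambda u,v:(290+u/3.5,120+v/3.5)
a=[ray(t,cr(*p),.004) for p in((100,90),(183,540),(145,80),(232,532),(127,90),(165,290))]
for i in(0,2,4):
    d=a[i]-a[i+1];print(a[i],a[i+1],np.arctan2(d[1],d[0]))
mid=(a[1]+a[3])/2;yaw=np.mean([np.arctan2(*(a[i]-a[i+1])[::-1]) for i in(0,2)])
L=(*(mid+.101*np.array([np.cos(yaw),np.sin(yaw)])),yaw);print("L",L)
np.save("L0.npy",L)
o=np.vstack([rect(t,L,.004),rect(t,L,.046)])
cv2.imwrite("pics/r1.png",o);print(o.shape)
E
```

```text
[170 246  25  25 485] [181.91958763 257.73195876] [0.51552357 0.33143818] [0.51708539 0.33416287]
[293 307  27  26 541] [306.08502773 319.6728281 ] [0.51236478 0.33805671] [0.51422378 0.33039359]
[0.83951106 0.01712755] [ 0.4940287  -0.04474679] 0.1772166740543063
[ 0.84776057 -0.01724725] [ 0.50002724 -0.08053076] 0.1800184686647609
[ 0.83962314 -0.00349308] [ 0.68206318 -0.03211334] 0.17968763060948056
L (np.float64(0.5964210877470789), np.float64(-0.0446941724169084), np.float64(0.1786175713595336))
(560, 780, 3)
```

View pics/r1.png

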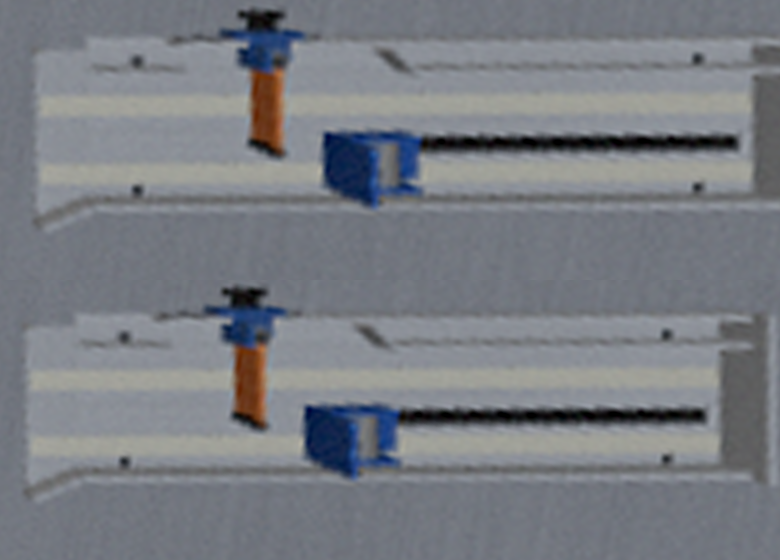

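Rectified at z=4 mm, the floor's near edge is at x=-101 mm, as specified. The lateral centre is uncertain: the strips suggest y≈0, while the wall tops suggest about +6 mm. I'll check the mouth more closely in both cameras.

```bash
python3 - <<'E'
from vis import *
t=cam("top");s=cam("side");L=np.load("L0.npy")
P=[rect(c,L,z,-.12,.04,.06,2500) for c in(t,s) for z in(.004,.046)]
for p in P:
    for y in range(-50,51,10): cv2.line(p,(0,int(150-2.5*y)),(12 if y else 30,int(150-2.5*y)),(0,0,255),1)
o=np.vstack([np.hstack(P[:2]),np.hstack(P[2:])]);cv2.imwrite("pics/r2.png",o);print(o.shape)
E
```

```text
(600, 800, 3)
```

View pics/r2.png

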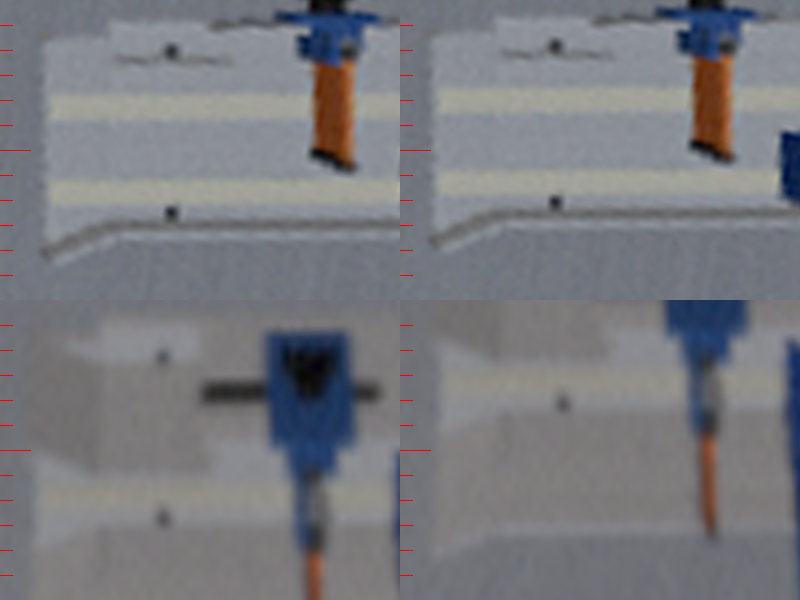

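Both cameras put the lane's guides 0 to 3 mm left of my first estimate; I'll use +1.6 mm. They put the floor's near edge about 2 mm nearer the robot, and the flap hinge at about x=+6 mm. Next is the pick, with the fingers closing across the lane's y, a direction clear of the green neighbours.

```bash
cat > h.py <<'E'
from vis import *
L0=np.load("L0.npy");A=L0[2]
R=np.pi*np.array([np.cos(A/2),np.sin(A/2),0])
ex=np.array([np.cos(A),np.sin(A)]);ey=np.array([-ex[1],ex[0]])
L=(*(L0[:2]-.002*ex+.0016*ey),A)
def w(x,y,z): return [*lane2w(L,[x,y]),z]      # lane mm-accurate -> world
def lanepos():
    p=np.array(manip.get_position());d=p[:2]-L[:2];return np.array([d@ex,d@ey,p[2]])
def F():
    f=np.mean([manip.get_contact_force() for _ in range(3)],0);return np.array([f[:2]@ex,f[:2]@ey,f[2]])
def rep(t=""): print(t,"t%.1f"%manip.get_time(),"pos",np.round(lanepos()*1e3,1),"F",np.round(F(),2),"grip %.0f w %.1f"%(manip.get_grip_force(),manip.get_width()*1e3),flush=True)
E
python3 - <<'E'
from h import *
x,y=.5145,.3325
manip.move_to([x,y,.26],R)
manip.servo_line([x,y,.106],R,.15);rep("down")
manip.command_gripper(.045,80);rep("closed")
manip.servo_line([x,y,.275],R,.15);manip.hold(.3);rep("lift")
manip.move_to(w(-.088,0,.275),R);manip.hold(.2);rep("over mouth");np.save("F0.npy",F())
c=cam("side");d=cam("top")
o=np.hstack([c["image"][130:330,170:440],d["image"][100:300,250:520]])[:,:,::-1]
cv2.imwrite("pics/p1.png",cv2.resize(o,None,fx=1.45,fy=1.45))
E
```

```text
down t5.0 pos [-11.  384.4 106.9] F [0.03 0.03 0.32] grip 0 w 85.3
closed t5.3 pos [-11.  384.1 107.2] F [-0.86 -2.07  5.87] grip 84 w 56.8
lift t6.9 pos [-11.8 384.1 274.4] F [ 0.01  0.09 -3.4 ] grip 85 w 56.7
over mouth t8.6 pos [-87.6   0.8 274.9] F [-0.17  0.67 -2.68] grip 85 w 56.6
```

View pics/p1.png

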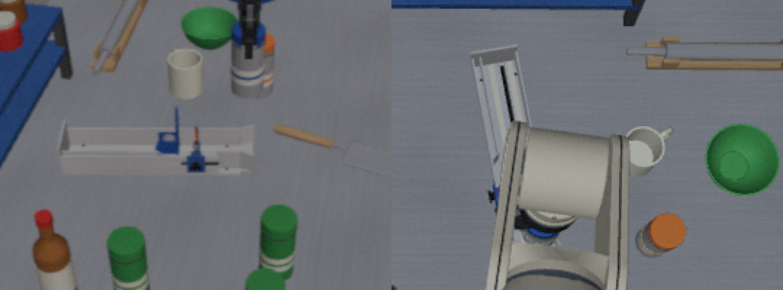

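The canister is gripped and upright over the mouth (side crop, 248,60), and the neighbours haven't moved. Now I'll lower it in the flare, enter slowly and probe the guides laterally.

```bash
python3 - <<'E'
from h import *
F0=np.load("F0.npy")
manip.servo_line(w(-.088,0,.150),R,.12)
manip.servo_line(w(-.088,0,.1155),R,.04);rep("low")
y=0
for x in(-.082,-.076,-.070,-.064,-.060):
    manip.servo_line(w(x,y,.1155),R,.04);rep("in")
    f=F()-F0
    if abs(f[1])>6: print("stop");break
for s in(1,-1):
    for k in range(1,8):
        manip.servo_line(w(x,y+s*k*.0007,.1155),R,.03);f=F()-F0;p=lanepos()
        if s*f[1]<-2.5: break
    print("side",s,k,np.round(p*1e3,2),np.round(f,2))
    manip.servo_line(w(x,y,.1155),R,.03)
rep("end")
E
```

```text
low t10.9 pos [-8.780e+01 -1.000e-01  1.157e+02] F [-0.45  0.06 -3.19] grip 85 w 56.6
in t11.2 pos [-81.6   0.2 115.7] F [-0.26  2.   -0.69] grip 85 w 56.6
in t11.5 pos [-75.8   0.3 115.5] F [-0.7   4.22 -1.92] grip 85 w 56.5
in t11.8 pos [-69.5  -0.  115.6] F [ 0.96  2.72 -2.07] grip 85 w 56.7
in t12.1 pos [-63.6   0.  115.5] F [-0.34  3.65 -1.78] grip 85 w 56.7
in t12.3 pos [-59.8   0.  115.5] F [-0.13  2.56 -3.27] grip 85 w 56.5
side 1 6 [-59.97   3.95 115.52] [ 0.53 -2.53  0.81]
side -1 1 [-60.14  -0.14 115.47] [0.23 4.42 1.27]
end t14.6 pos [-60.    0.  115.5] F [-0.3   3.17 -1.36] grip 86 w 56.5
```

The guides touch at y≈+0.1 and y≈+3.9, so the centre is +2 mm. I'll centre it, set it on the floor and slide in, correcting for lateral force.

```bash
python3 - <<'E'
from h import *
y=.002
manip.servo_line(w(-.060,y,.1155),R,.03);manip.hold(.2);F0=F();rep("centred")
z=.1155
while z>.1085:
    z-=.0007;manip.servo_line(w(-.060,y,z),R,.03)
    if (F()-F0)[2]>2: break
rep("floor");
z+=.0003
x=-.060;np.save("st.npy",[x,y,z,*F0])
while x<.086:
    x+=.006;manip.servo_line(w(x,y,z),R,.04)
    f=F()-F0
    print(np.round(lanepos()*1e3,1),np.round(f,1))
    if f[0]<-22 or abs(f[1])>12 or f[2]>10: print("STOP");break
    if abs(f[1])>1.5: y+=np.clip(.00025*f[1],-.0008,.0008)
    if f[2]>4: z+=.0003
np.save("st.npy",[x,y,z,*F0]);rep("in")
c=cam("side")
cv2.imwrite("pics/p2.png",cv2.resize(c["image"][150:290,190:390,::-1],None,fx=4,fy=4,interpolation=cv2.INTER_CUBIC))
E
```

```text
centred t15.1 pos [-59.9   1.8 115.5] F [-0.22  0.81 -2.6 ] grip 86 w 56.5
floor t16.8 pos [-59.6   1.9 111.2] F [-1.39  0.3   5.99] grip 87 w 56.5
[-53.1   1.8 111.3] [ 2.3 -0.8  5.2]
[-47.6   1.9 111.3] [ 1.5 -1.1  4.1]
[-41.8   2.1 111.3] [ 0.4 -0.8  2.5]
[-35.8   2.  111.3] [ 1.1 -0.9  1.6]
[-29.8   2.  111.3] [0.6 0.4 1.8]
[-24.    2.1 111.3] [-1.6  0.1  1. ]
[-17.8   2.  111.4] [-0.7 -0.7  0.6]
[-11.7   1.9 111.4] [-1.7 -1.5  0.6]
[ -5.6   1.4 111.5] [-0.2 -2.6  0.9]
[  0.6   0.7 111.5] [-1.8 -3.3  0.2]
[  6.2   0.4 111.4] [-2.2 -0.5  1. ]
[ 11.6   0.4 111.3] [-4.  -0.9  1. ]
[ 16.8   0.4 111.3] [-6.4 -0.8  5.2]
[ 22.6   0.4 111.3] [-6.1 -0.5  3.4]
[ 28.6   0.5 111.4] [-7.4 -0.8  3.4]
[ 34.6   0.5 111.3] [-6.4 -0.3  2.9]
[ 40.7   0.5 111.3] [-7.6  0.1  2.9]
[ 46.7   0.5 111.4] [-6.8 -0.4  3.5]
[ 52.8   0.6 111.3] [-7.4  0.6  2.6]
[ 58.9   0.6 111.4] [-5.9  0.2  3.6]
[ 65.    0.6 111.4] [-5.5 -0.   3.3]
[ 70.8   0.7 111.3] [-6.1  0.8  2.1]
[ 76.8   0.7 111.3] [-7.   1.1  3.4]
[ 82.8   0.7 111.3] [-6.4  0.5  3.2]
[ 88.7   0.7 111.3] [-7.8  1.1  3.3]
in t24.3 pos [ 88.7   0.7 111.3] F [-8.06  1.9   0.74] grip 87 w 56.7
```

View pics/p2.png

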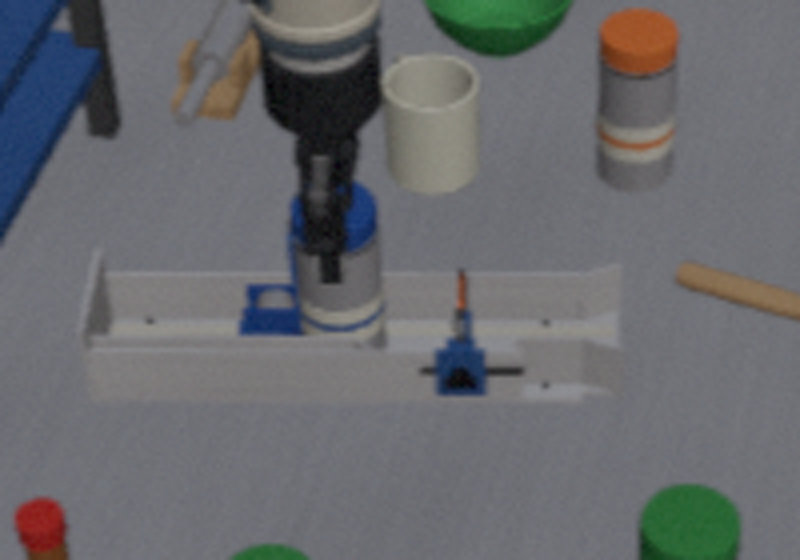

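The flap (462,290) is shut, edge-on and square, with the canister well inside at about (340,270) and upright. Easing back.

```bash
python3 - <<'E'
from h import *
x,y,z,*F0=np.load("st.npy")
manip.servo_line(w(.055,y,z),R,.05)
manip.servo_line(w(.045,y,z),R,.03);manip.hold(.2);rep("near")
b=np.mean([F()[0] for _ in range(4)]);x=.045;hit=0
while x>.026:
    x-=.0006 if not hit else .0003
    manip.servo_line(w(x,y,z),R,.02);f=F()[0]-b
    if f>1.5: 
        hit=1;f=np.mean([F()[0] for _ in range(4)])-b;print(round(x*1e3,1),round(f,1))
        if f>4: break
manip.hold(.2);rep("rest");print("base",b,"F0",F0[0]);np.save("st.npy",[x,y,z,*F0])
c=cam("side")
cv2.imwrite("pics/p3.png",cv2.resize(c["image"][150:290,190:390,::-1],None,fx=4,fy=4,interpolation=cv2.INTER_CUBIC))
E
```

```text
near t25.9 pos [ 43.6   0.6 111.3] F [-7.67  1.82  0.76] grip 86 w 56.7
43.8 1.9
43.5 2.1
43.2 1.5
42.9 2.2
42.6 2.8
42.3 2.3
42.0 2.3
41.7 2.3
41.4 2.9
41.1 2.3
40.8 1.7
40.5 2.6
40.2 2.6
39.9 2.8
39.6 2.9
39.3 1.8
38.7 2.6
38.4 2.9
38.1 2.7
37.8 3.5
37.5 4.7
rest t31.9 pos [ 37.3   0.5 111.4] F [-2.65  4.04 -8.92] grip 86 w 57.0
base -7.672005123293368 F0 -0.21900628665740715
```

View pics/p3.png

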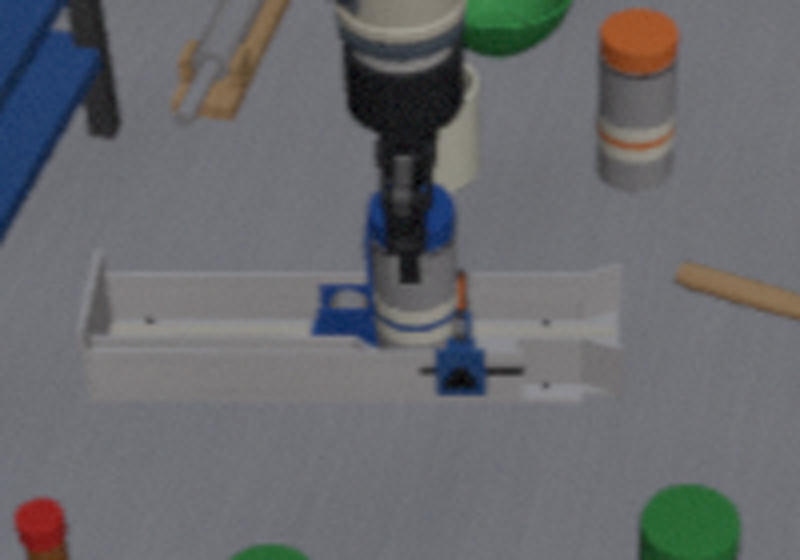

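The canister now touches the shut flap at x=37.3 mm, with the flap carrying most of the spring force. There's a downward pull of about 6 N extra, so I'll relieve that and take up the last of the spring force.

```bash
python3 - <<'E'
from h import *
x,y,z,*F0=np.load("st.npy")
m=lambda:np.mean([F() for _ in range(4)],0)
for i in range(10):
    f=m();print(np.round(lanepos()*1e3,2),np.round(f,1))
    if f[0]>-1.2 and f[2]>-4.5: break
    if f[2]<-4.5: z-=.0002
    if f[0]<-1.2: x-=.0002
    manip.servo_line(w(x,y,z),R,.02);manip.hold(.1)
np.save("st.npy",[x,y,z,*F0]);rep()
E
```

```text
[ 37.32   0.45 111.45] [-2.3  4.2 -8.6]
[ 37.29   0.44 111.45] [-2.7  3.5 -9.1]
[ 37.28   0.44 111.44] [-3.   4.1 -7.2]
[ 37.27   0.43 111.43] [-3.2  4.1 -7. ]
[ 37.23   0.42 111.39] [-2.9  5.7 -6.2]
[ 37.26   0.45 111.39] [-2.8  5.5 -3.6]
[ 37.2    0.44 111.41] [-1.2  5.5 -5. ]
[ 37.17   0.48 111.36] [-2.3  5.2 -3.2]
[ 37.17   0.45 111.4 ] [-2.1  5.  -3.2]
[ 37.14   0.44 111.41] [-1.3  5.3 -4.1]
 t35.4 pos [ 37.1   0.4 111.4] F [-0.04  4.87 -5.1 ] grip 86 w 56.7
```

The residual load on the gripper is close to zero, so the flap carries the spring. Now a soft release, retreat and check.

```bash
python3 - <<'E'
from h import *
x,y,z,*F0=np.load("st.npy")
y+=.0004;manip.servo_line(w(x,y,z),R,.02);rep("pre")
manip.command_gripper(.056,20);manip.hold(.2);rep("soft")
manip.command_gripper(.080,20);manip.hold(.2);rep("open")
manip.servo_line(w(x,y,.27),R,.12);manip.hold(.3);rep("up")
c=cam("side");d=cam("top")
a=cv2.resize(c["image"][150:290,190:390,::-1],(600,420),interpolation=cv2.INTER_CUBIC)
cv2.imwrite("pics/p4.png",a)
E
```

```text
pre t35.7 pos [ 37.    0.5 111.4] F [ 1.28  4.72 -3.47] grip 86 w 56.4
soft t36.1 pos [ 36.9   0.5 111.4] F [ 1.39  4.26 -1.46] grip 86 w 57.0
open t36.6 pos [ 35.7   0.4 110.7] F [-0.64  0.19  0.12] grip 0 w 79.7
up t38.4 pos [ 35.6   0.6 269.6] F [-1.14  1.01 -0.53] grip 0 w 79.8
```

View pics/p4.png

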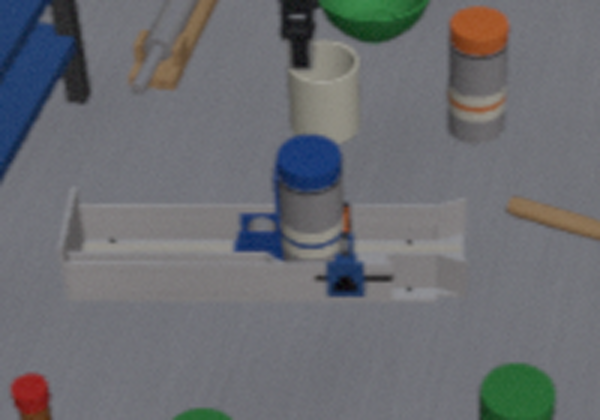

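The canister stands upright in the lane at (310,200), held between the follower and the shut flap (347,220). The gripper is clear and nothing else has moved.

```bash
python3 -c "
from rig import manip
print(manip.sign_off())"
```

```text
the job is handed in; nothing more can be done
None
```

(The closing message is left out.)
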